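# Go / no-go check of a pump shaft

## Task

Check the pump shaft on the gap gauge and put it away: take it from its stand, push it level right down through the green go gap until it is past the anvils, lift it out, then try it, level and centred, on the red no-go gap, whose height differs each time, pressing down for about half a second with roughly 10 newtons so that it is clearly felt to stop, and never pushing it on the gauge with more than 40 newtons. Then press the shaft straight down into the middle of the storage clip until the sprung jaws snap over it, and let go; do not drop the shaft on the worktop or disturb the other things.

Things in the scene. Friction and masses are not known exactly. Their poses are not given: they have to be found in the camera images.
- shaft: the part to check: round bright steel pump shaft, 20 mm diameter, 150 mm long, domed ends, brass band round its middle 30 mm; about 0.25 kg. Origin at its middle on its axis, x along it. It starts level in the V-block stand, axis about 45 mm above the worktop, up to 5 mm off the stand's middle lengthwise. It passes the green gap freely and cannot pass the red one.
- shaft_mid (a point): the middle of the shaft, on its axis (same as the origin of shaft)
- stand: the V-block stand the shaft arrives on, fixed: black base 130x56x12 mm with two white V supports centred 46 mm either side of its middle along x (each 16 mm thick, tops about 52 mm high, open between them above the base). Origin under its middle on the worktop; x along the lie of the shaft.
- gauge: the gap gauge, fixed: grey base 130x124x12 mm, two alike plates centred at x = -46 and +46 mm, each 16 mm thick, open between them above the base (room for fingers). Each plate has four round steel anvils of radius 6 mm lying along x: a pair on green posts (go gap) at +y, axes 75 mm high, and a pair on a red head (no-go gap) at -y, height set differently each time. Origin under its middle.
- go_gap (a point): middle of the green go gap, 22.5 mm wide: midway between the plates, at the height of the anvils' axes (75 mm); axes as gauge. The shaft, level and along x, bridges both plates and is moved straight down; the slot floor stops it with its axis 22 mm below this point.
- nogo_gap (a point): middle of the red no-go gap, 14 mm wide, 60 mm from go_gap towards -y of the gauge, midway between the plates; axes as gauge. This point is fixed 75 mm above the worktop, but the red head is clamped anywhere up to 16 mm above or below it, which is not reported: feel for it. The level shaft stops with its axis 9 mm above the anvils' axes (68 to 100 mm high); a rigid stop.
- clip: the storage clip, fixed: blue base 130x76x12 mm, grey seats at x = -46 and +46 mm (16 mm thick, tops 42 mm high; open between them above 22 mm) and a sprung steel jaw each side with a prong at both seats. The prongs' lips form a mouth 14 mm wide, 61 mm above the worktop; guides flare above them to 77 mm. Origin under its middle on the worktop, x along the shaft's lie.
- clip_seat (a point): where the shaft's axis lies when fully home in the clip: midway between the seats, 52 mm above the worktop; axes as clip. Pressing the level shaft straight down spreads the jaws (roughly 8 to 20 N in all); past the lips it snaps home against the rigid seats.
- beaker: bystander, loose: glass beaker, 68 mm across, 82 mm high; origin under its middle
- wash_bottle: bystander, loose: white squeeze bottle with red cap and bent spout, 195 mm high; origin under its middle
- log_book: bystander, loose: black notebook 148x110x16 mm, lying flat; origin under its middle
- timer: bystander, loose: small white timer lying flat, 62x66x16 mm; origin under its middle
- tip_box: bystander, loose: blue box with clear lid, 72x118x82 mm; origin under its middle
- tape_roll: bystander, loose: roll of tan tape, 98 mm across, 25 mm high, lying flat; origin under its middle
- spanner: bystander, loose: steel spanner lying flat, 132 mm long, 5 mm thick; origin under its middle

How it is judged:
By the outcome, as a careful person would: the job done as asked, in the order asked, and still so for the second after the job is handed in, with the robot touching nothing.
It also fails if it takes over 51 s, if anything falls off the work surface, if the arm or the gripper's body presses on something with over 40 N, if the wrist force passes 120 N, or if a joint passes its speed limit or range.

## Robot

A 7-joint arm with a two-finger parallel gripper is mounted at the origin on a cart in front of the work surface, level with it; the furniture and walls round the work are solid. World frame = base frame: x ahead of the robot, y to its left, z up, the work surface at z = 0. Lengths are in m, angles in rad, forces in N, time in s.
With the tool pointing down it reaches from about 0.4 to 0.85 m from the base axis. Payload 10.4 kg.
Tool frame: the origin (TCP) lies between the finger pads; the fingertips stand 22 mm ahead of it and the grasp point (between the pads) lies 3 mm ahead of it (manip.nose_length is the distance from the TCP to the fingertips, in m); z points along the fingers, y is the direction in which the jaws open and shut (so a half turn about z gives the same grasp; the last joint's range is limited). The gripper opens to 85 mm and grips with 20 to 120 N. Pads are 22 mm wide; open, the fingers measure 114 mm over their backs; the gripper's body (76 mm by 85 mm) begins 54 mm behind the grasp point. The pads swing forward as they close: fully open they stand 13 mm farther back than shut.
Start: joints at [1.132, 0.332, -0.065, 1.46, 0.022, 1.35, -0.088], TCP at [0.252, -0.572, 0.253] pointing down, gripper open.
Joint ranges: [-2.6, 2.6], [-0.5, 2.12], [-1.47, 1.34], [0.16, 2.42], [-1.27, 4.41], [0.06, 2.06], [-2.6, 2.6]. Speed limits (rad/s): [2.22, 2.22, 2.79, 2.79, 3.14, 3.14, 3.14].

## Interface

Orientations are given as a unit quaternion [x, y, z, w].
In Python, from workcell import telemetry, viewer, hand_in, masks_of, manip gives the robot as it stands.
- The arm moves only by the tool jog_arm, never from a script. Its argument "deltas" is a list that holds one entry, the list of rows, each a list of 6 numbers: the shift along the tool's x, y, z each as a share of 20 cm, from -1 to 1, then the turn, a rotation vector about the tool's x, y, z each as a share of 2 pi rad, from -1 to 1. A call has 1 to 12 rows; each row shifts and turns the commanded pose from where the row before left it, along the tool's axes as they then stand; what a row does not reach is not made up. A row lasts 1/10 s, in which the tool goes at most 50 mm and 8.59 degrees, less where a joint would pass 70% of its speed; a pose out of reach is approached as far as the arm can. A call with a number of a shift or a turn outside -1 to 1 is refused whole. A call with a gripper value outside its range is refused whole. "fingers" is the closure, from 0 (fully open) to 1 (shut), set as the call begins (left out, the last holds). The fingers move at their own pace and stop on an object; "newtons" is the grip in N (left out, the last holds). Time passes only in rows, so rows that do not move let the fingers close. It gives the time, the measured TCP pose, the force and the opening at its end, in the units of the state.
- telemetry.get_obs(): the state, without advancing time (a new reading comes with each control period).
- viewer.camera(name): name is "scene" or "top"; returns a dict with "pixels" (384x512x3 uint8, red, green, blue), "fx", "fy", "cx", "cy" (pixels), "cam_to_world" (4x4, takes a point from camera to world coordinates). Camera axes: x right, y up, looking along -z (the intrinsics and any distortion apply to the point x, -y, -z); pixel columns grow to the right and rows downward; lengths in m; the calibration is good to about 2 mm. A picture is of the moment at which its call begins. There is no depth.
- hand_in(): hands the job in, once; it reports no verdict.
Trained networks look in the newest picture that a camera, given by its name, has taken for a name from the list of things; names that differ only in an ending like _2 or _b are one class to them, and where a whole thing is asked for, a point or a joint stands for the part that bears it (a point fixed in the world has none). Each returns a list of dicts, best first, with "conf" (0 to 1); they miss things now and then, are a little off and sometimes report something else, mostly with a low value. They report only what shows in the picture. A call takes as long as a camera call.
- masks_of(camera, query): "pixels" (384x512 bool, what is visible of it) and "bbox" ([left, top, width, height] in pixels, round what is visible of it).
The state is a dict: "clock": time; "joint_pos": joint angles; "joint_velocities": joint speeds; "tau": joint torques, N m; "position": TCP position; "ee_rot": TCP orientation; "ft_force": force on the tool from outside, world axes, zero at the start; "torque": the same for the moment, N m; "grip_width": opening from 0.0 (shut) to 1.0 (fully open).
Only numpy, scipy, OpenCV 4.12 (cv2) and the standard library are available. Lean on these libraries where they do the work, as an engineer would, in place of code of your own. Each camera call takes 0.05 s, during which the arm holds its last target. There are 200 camera calls.

## Working session

There is one attempt and no reset: what is moved stays moved. The work goes in short steps, Python scripts to look and compute and a tool call to move; the robot and the scene stay as the last step left them, time stands still between calls to the robot, and variables do not carry over. Pictures are saved under pics/ and viewed, about 8 in all and at most 12, crops included, and the job is handed in when it is done.

Besides the shell and the picture viewer there is one more tool, called after "Emit:" in YAML: its name, and indented under it one key for each argument. jog_arm: Moves the arm, as the interface text tells. Its arguments: {"type":"object","properties":{"deltas":{"type":"array","items":{"type":"array","items":{"type":"array","items":{"type":"number","minimum":-1,"maximum":1}}}},"fingers":{"type":"number"},"newtons":{"type":"number"}},"required":["deltas"]}

```bash
mkdir -p pics; ls
python3 - <<'E'
from workcell import telemetry, viewer, masks_of, manip
import cv2, numpy as np, pickle
o=telemetry.get_obs(); print({k:np.round(v,3) for k,v in o.items()})
D={}
for c in ("top","scene"):
    r=viewer.camera(c); cv2.imwrite(f"pics/{c}0.png",r["pixels"][...,::-1])
    print(c,r["fx"],r["fy"],r["cx"],r["cy"],[k for k in r],np.round(r["cam_to_world"],3).tolist())
    for q in ("shaft","stand","gauge","clip"):
        m=masks_of(c,q); D[c,q]=m
        for d in m[:2]: print(c,q,round(d["conf"],2),d["bbox"])
    D[c]=r
pickle.dump(D,open("d.pkl","wb"))
print(manip.nose_length)
E
```

```text
pics
{'clock': np.float64(0.0), 'joint_pos': array([ 1.132,  0.333, -0.065,  1.461,  0.022,  1.35 , -0.089]), 'joint_velocities': array([ 0.   ,  0.   , -0.   , -0.001, -0.   , -0.001,  0.002]), 'tau': array([ 1.0000e-03, -6.2545e+01,  4.9000e-02, -3.9160e+01,  1.6000e-02,
        1.0000e-02, -0.0000e+00]), 'position': array([ 0.252, -0.571,  0.253]), 'ee_rot': array([ 0.978,  0.206, -0.   , -0.001]), 'ft_force': array([ 0.32 , -0.049,  0.29 ]), 'torque': array([0.025, 0.047, 0.008]), 'grip_width': np.float64(0.998)}
top 409.12365362933195 409.12365362933195 263.15173601319736 189.72309159863988 ['pixels', 'fx', 'fy', 'cx', 'cy', 'cam_to_world'] [[-0.014, 0.999, -0.046, 0.454], [-1.0, -0.014, -0.005, 0.081], [-0.006, 0.046, 0.999, 1.351], [0.0, 0.0, 0.0, 1.0]]
top shaft 0.75 [341.4, 117.7, 36.8, 30.7]
top shaft 0.59 [309.9, 186.4, 17.0, 41.8]
top stand 0.78 [303.9, 184.9, 30.9, 41.3]
top gauge 0.68 [245.3, 159.9, 43.8, 44.0]
top clip 0.63 [241.8, 160.6, 44.4, 45.0]
top clip 0.59 [179.2, 186.8, 31.4, 39.3]
scene 477.0108126984791 477.0108126984791 254.12187942745976 189.16786762904198 ['pixels', 'fx', 'fy', 'cx', 'cy', 'cam_to_world'] [[-0.493, 0.512, -0.704, -0.687], [-0.87, -0.311, 0.382, 0.744], [-0.023, 0.801, 0.599, 1.122], [0.0, 0.0, 0.0, 1.0]]
scene shaft 0.57 [288.7, 186.5, 33.7, 19.7]
scene stand 0.68 [292.8, 190.8, 32.7, 23.9]
scene stand 0.17 [231.0, 179.0, 46.5, 42.7]
scene gauge 0.89 [230.4, 176.1, 45.9, 47.3]
scene gauge 0.53 [191.1, 213.7, 32.2, 43.7]
scene clip 0.92 [191.5, 214.4, 31.0, 41.2]
scene clip 0.53 [290.9, 184.4, 33.0, 19.9]
0.022
```

Run:
```python
import cv2
a=cv2.imread("pics/top0.png")[140:250,150:350]; cv2.imwrite("pics/a.png",cv2.resize(a,(800,440),interpolation=cv2.INTER_CUBIC))
a=cv2.imread("pics/scene0.png")[140:290,160:360]; cv2.imwrite("pics/b.png",cv2.resize(a,(800,600),interpolation=cv2.INTER_CUBIC))
```

```text
(no output)
```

View pics/top0.png

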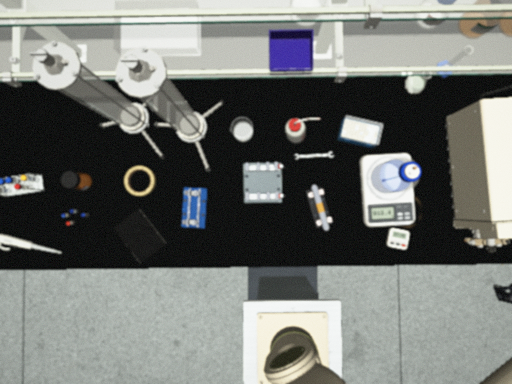

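View pics/a.png

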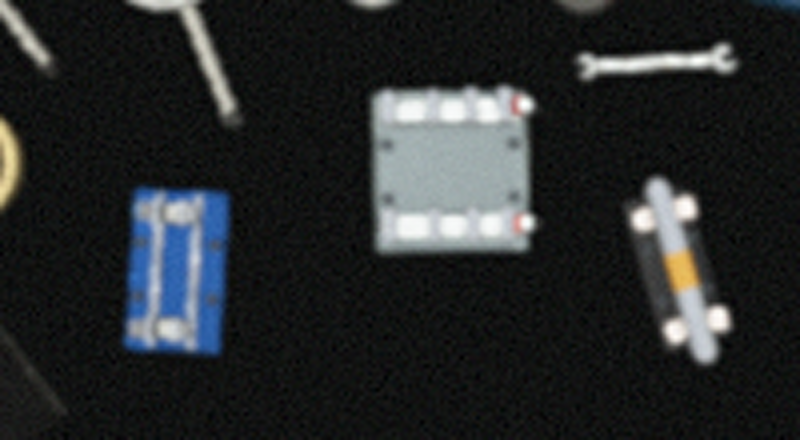

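View pics/b.png

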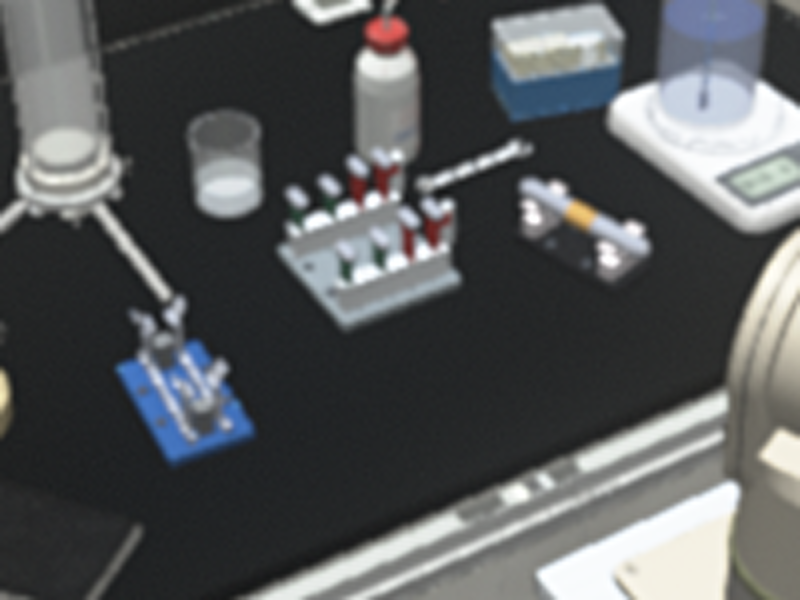

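The top view shows the clip at about px (194,208), the gauge at (263,183) with the red posts on the right (world -y), and the shaft at (320,207). Next I'll rectify the images onto known heights and fit poses.

```bash
cat > h.py <<'E'
import numpy as np, cv2
from workcell import telemetry, viewer, masks_of
def grab(c,n=4):
    rs=[viewer.camera(c) for _ in range(n)]
    r=rs[-1]; r["pixels"]=np.mean([q["pixels"] for q in rs],0).astype(np.float32); return r
def proj(r,P):
    P=np.atleast_2d(P); T=np.linalg.inv(r["cam_to_world"]); q=P@T[:3,:3].T+T[:3,3]
    return np.c_[r["cx"]+r["fx"]*q[:,0]/-q[:,2], r["cy"]+r["fy"]*q[:,1]/q[:,2]]
def rect(r,x,y,z,half=.1,s=.0005):
    # bird view on plane z: rows = -x world, cols = -y world, s m per px
    n=int(2*half/s)
    j,i=np.meshgrid(np.arange(n),np.arange(n)); X=x+half-i*s; Y=y+half-j*s
    p=proj(r,np.c_[X.ravel(),Y.ravel(),np.full(X.size,z)]).astype(np.float32)
    return cv2.remap(r["pixels"],p[:,0].reshape(n,n),p[:,1].reshape(n,n),cv2.INTER_CUBIC)
def box(img,x,y,thr,half=.1,s=.0005):
    g=(img>thr).astype(np.uint8) if img.dtype!=bool else img.astype(np.uint8)
    k,l,st,ce=cv2.connectedComponentsWithStats(g)
    b=1+np.argmax(st[1:,4]); pts=np.argwhere(l==b)[:,::-1].astype(np.float32)
    w=lambda p:(x+half-p[1]*s, y+half-p[0]*s)
    c,wh,a=cv2.minAreaRect(pts); m=pts.mean(0)
    ev,V=np.linalg.eigh(np.cov(pts.T)); v=V[:,1]; yaw=np.degrees(np.arctan2(-v[0],-v[1]))
    return dict(c=np.round(w(c),4),wh=np.round(np.array(wh)*s,4),a=round(a,2),mean=np.round(w(m),4),pca=round((yaw+90)%180-90,2))
E
python3 - <<'E'
from h import *; import pickle
R={c:grab(c,5) for c in("top","scene")}; pickle.dump(R,open("r.pkl","wb"))
for c in R:
    r=R[c]
    for n,x,y,z in(("gauge",.455,.08,.012),("clip",.385,.30,.012),("shaft",.39,-.10,.045)):
        im=rect(r,x,y,z); g=im.max(2); cv2.imwrite(f"pics/{c}_{n}.png",np.clip(im[...,::-1],0,255))
        if n=="clip": g=im[...,2]
        for t in(55,70,90) if n!="shaft" else (80,110): print(c,n,t,box(g,x,y,t))
        if n=="shaft":
            b=(im[...,0]-im[...,2]>60); print(c,"band",box(b,x,y,0))
a=np.hstack([cv2.imread(f"pics/{c}_{n}.png")[::2,::2] for c in R for n in("gauge","clip")])
cv2.imwrite("pics/m.png",a)
E
```

```text
top gauge 55 {'c': array([0.5138, 0.0885]), 'wh': array([0.0825, 0.136 ]), 'a': 90.0, 'mean': array([0.5141, 0.0904], dtype=float32), 'pca': np.float64(89.18)}
top gauge 70 {'c': array([0.514 , 0.0882]), 'wh': array([0.082 , 0.1345]), 'a': 90.0, 'mean': array([0.5145, 0.0903], dtype=float32), 'pca': np.float64(89.18)}
top gauge 90 {'c': array([0.5145, 0.0882]), 'wh': array([0.081 , 0.1325]), 'a': 90.0, 'mean': array([0.5151, 0.0902], dtype=float32), 'pca': np.float64(89.2)}
top clip 55 {'c': array([0.4404, 0.3181]), 'wh': array([0.0836, 0.0942]), 'a': 3.34, 'mean': array([0.4397, 0.3174], dtype=float32), 'pca': np.float64(-11.41)}
top clip 70 {'c': array([0.4408, 0.318 ]), 'wh': array([0.0821, 0.0931]), 'a': 3.24, 'mean': array([0.4401, 0.3174], dtype=float32), 'pca': np.float64(-10.76)}
top clip 90 {'c': array([0.4413, 0.318 ]), 'wh': array([0.0799, 0.092 ]), 'a': 3.34, 'mean': array([0.4406, 0.3173], dtype=float32), 'pca': np.float64(-9.67)}
top shaft 80 {'c': array([ 0.4394, -0.0956]), 'wh': array([0.1203, 0.057 ]), 'a': 74.86, 'mean': array([ 0.4348, -0.0968], dtype=float32), 'pc
[... 1240 characters left out ...]
a': 3.47, 'mean': array([0.4374, 0.3177], dtype=float32), 'pca': np.float64(-16.15)}
scene shaft 80 {'c': array([ 0.4345, -0.0834]), 'wh': array([0.1264, 0.0882]), 'a': 74.1, 'mean': array([ 0.4314, -0.0861], dtype=float32), 'pca': np.float64(16.32)}
scene shaft 110 {'c': array([ 0.4359, -0.0838]), 'wh': array([0.1231, 0.0827]), 'a': 74.14, 'mean': array([ 0.4327, -0.0872], dtype=float32), 'pca': np.float64(16.77)}
scene band {'c': array([ 0.4596, -0.0923]), 'wh': array([0.0319, 0.0297]), 'a': 71.57, 'mean': array([ 0.4596, -0.0922], dtype=float32), 'pca': np.float64(-25.68)}[ WARN:0@3.907] global loadsave.cpp:1063 imwrite_ Unsupported depth image for selected encoder is fallbacked to CV_8U.
```

View pics/m.png

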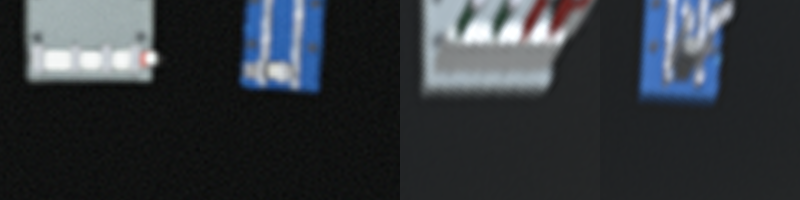

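```bash
cat >> h.py <<'E'
from scipy.optimize import minimize
def fitrect(g,x,y,L,W,yaw0,clip,half=.1,s=.0005,edges="lrtb"):
    """pose of an LxW rectangle (L along x) by maximising summed edge contrast; g clipped so that bright parts saturate"""
    g=cv2.GaussianBlur(np.clip(g,0,clip),(0,0),3)
    E={"t":(1,0),"b":(-1,0),"l":(0,1),"r":(0,-1)}
    def cost(p):
        c,sn=np.cos(p[2]),np.sin(p[2]); t=np.linspace(-.9,.9,150); J=0
        for e in edges:
            a,b=E[e]
            for o,sg in((-.0015,1),(.0015,-1)):
                u=a*(L/2+o) if a else t*L/2; v=b*(W/2+o) if b else t*W/2
                u=u+0*t; v=v+0*t
                X=p[0]+c*u-sn*v; Y=p[1]+sn*u+c*v
                J+=sg*cv2.remap(g,((y+half-Y)/s).astype(np.float32)[None],((x+half-X)/s).astype(np.float32)[None],cv2.INTER_LINEAR).mean()
        return -J
    best=min((minimize(cost,[x+a,y+b,yaw0],method="Nelder-Mead",options=dict(initial_simplex=[[x+a,y+b,yaw0],[x+a+.004,y+b,yaw0],[x+a,y+b+.004,yaw0],[x+a,y+b,yaw0+.03]],xatol=1e-5)) for a in(-.004,0,.004) for b in(-.004,0,.004)),key=lambda q:q.fun)
    return np.round(best.x[:2],4),round(np.degrees(best.x[2]),2),round(-best.fun,1)
E
cat > m.py <<'E'
from h import *; import pickle
R=pickle.load(open("r.pkl","rb")); T=[]
for c in R:
    r=R[c]
    for n,x,y,z in(("gauge",.522,.08,.012),("clip",.455,.311,.012),("shaft",.455,-.092,.045)):
        im=rect(r,x,y,z); T.append(np.clip(im[::2,::2,::-1],0,255))
        if n=="gauge":
            for e in("lbt","lb","lrbt"): print(c,n,e,fitrect(im.max(2),x,y,.13,.124,0,110,edges=e))
        if n=="clip":
            for e in("lrbt","lrb"): print(c,n,e,fitrect(im[...,2],x,y,.13,.076,-.05,110,edges=e))
        if n=="shaft":
            print(c,"band",box(im[...,0]-im[...,2]>60,x,y,0)); print(box(im.max(2),x,y,90))
cv2.imwrite("pics/m2.png",np.vstack([np.hstack(T[:3]),np.hstack(T[3:])]).astype(np.uint8))
E
python3 m.py
```

```text
top gauge lbt (array([0.5395, 0.0938]), np.float64(0.72), np.float64(89.5))
top gauge lb (array([0.5384, 0.0938]), np.float64(0.62), np.float64(84.3))
top gauge lrbt (array([0.5393, 0.0931]), np.float64(0.9), np.float64(92.2))
top clip lrbt (array([0.4619, 0.3155]), np.float64(-4.18), np.float64(110.3))
top clip lrb (array([0.4594, 0.3157]), np.float64(-3.91), np.float64(96.9))
top band {'c': array([ 0.456 , -0.0919]), 'wh': array([0.03  , 0.0235]), 'a': 74.74, 'mean': array([ 0.4561, -0.0919], dtype=float32), 'pca': np.float64(14.91)}
{'c': array([ 0.4562, -0.0908]), 'wh': array([0.1541, 0.0566]), 'a': 74.66, 'mean': array([ 0.4567, -0.0913], dtype=float32), 'pca': np.float64(15.31)}
scene gauge lbt (array([0.5283, 0.0971]), np.float64(0.42), np.float64(57.4))
scene gauge lb (array([0.5283, 0.0971]), np.float64(0.42), np.float64(57.4))
scene gauge lrbt (array([0.5283, 0.0971]), np.float64(0.44), np.float64(57.5))
scene clip lrbt (array([0.4501, 0.3208]), np.float64(-3.14), np.float64(66.1))
scene clip lrb (array([0.4501, 0.3208]), np.float64(-3.19), np.float64(65.0))
scene band {'c': array([ 0.4596, -0.0923]), 'wh': array([0.0319, 0.0297]), 'a': 71.57, 'mean': array([ 0.4596, -0.0922], dtype=float32), 'pca': np.float64(-25.68)}
{'c': array([ 0.4518, -0.0786]), 'wh': array([0.1601, 0.0863]), 'a': 73.93, 'mean': array([ 0.448, -0.085], dtype=float32), 'pca': np.float64(10.02)}
```

View pics/m2.png

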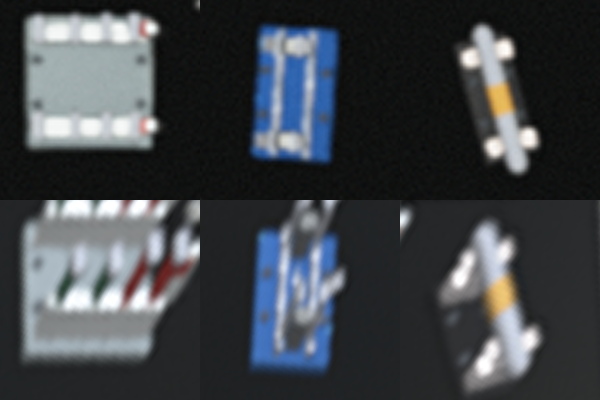

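```bash
cat >> h.py <<'E'
def fitbase(views,L,W,p0,ch,clip,d=.002,h=.012):
    """views: [(rec, sides)]; sides t,b = +-x ends, l,r = +-y sides. Silhouette edge is the foot where that side faces the camera."""
    S={"t":(1,0),"b":(-1,0),"l":(0,1),"r":(0,-1)}; t=np.linspace(-.92,.92,120)
    I=[]
    for r,_ in views:
        q=r["pixels"]; q=q.max(2) if ch is None else q[...,ch]
        I.append(np.clip(q,0,clip).astype(np.float32))
    def cost(p):
        c,sn=np.cos(p[2]),np.sin(p[2]); J=0
        for (r,sides),g in zip(views,I):
            C=r["cam_to_world"][:3,3]
            for e in sides:
                a,b=S[e]; n=np.array([c*a-sn*b,sn*a+c*b]); ext=L/2 if a else W/2
                z=0 if n@(C[:2]-p[:2])>ext else h
                for o,sg in((-d,1),(d,-1)):
                    u=a*(L/2+o) if a else t*L/2; v=b*(W/2+o) if b else t*W/2
                    u=u+0*t; v=v+0*t
                    P=proj(r,np.c_[p[0]+c*u-sn*v,p[1]+sn*u+c*v,np.full(120,z)]).astype(np.float32)
                    J+=sg*cv2.remap(g,P[None,:,0],P[None,:,1],cv2.INTER_CUBIC).mean()
        return -J
    f=[]
    for a in(-.008,-.003,.003,.008):
        for b in(-.008,-.003,.003,.008):
            q=np.array([p0[0]+a,p0[1]+b,p0[2]]); f.append(minimize(cost,q,method="Nelder-Mead",options=dict(initial_simplex=q+np.array([[0,0,0],[.004,0,0],[0,.004,0],[0,0,.03]]))))
    q=min(f,key=lambda q:q.fun); return np.round(q.x[:2],4),round(np.degrees(q.x[2]),2),round(-q.fun,1)
E
cat > m.py <<'E'
from h import *; import pickle
R=pickle.load(open("r.pkl","rb")); A,B=R["top"],R["scene"]
for d in(.002,.004):
    print("gauge");
    for v in([(A,"lb")],[(A,"lbt")],[(A,"lbr")],[(B,"lb")],[(A,"lb"),(B,"lb")]): print(fitbase(v,.13,.124,(.535,.09,.01),None,130,d))
    print("clip")
    for v in([(A,"lrbt")],[(A,"rbt")],[(B,"lb")],[(B,"lbr")],[(A,"rbt"),(B,"lb")]): print(fitbase(v,.13,.076,(.458,.315,-.05),2,130,d))
print(A["cam_to_world"][:3,3],B["cam_to_world"][:3,3])
# shaft band from two cameras: triangulate
for r in(A,B):
    im=rect(r,.455,-.092,.045)
    for z in(.045,.055): print(z,box((lambda m:m[...,0]-m[...,2]>60)(rect(r,.455,-.092,z)),.455,-.092,0)["mean"])
E
python3 m.py
```

```text
gauge
(array([0.5391, 0.0934]), np.float64(0.19), np.float64(135.2))
(array([0.541 , 0.0932]), np.float64(0.76), np.float64(164.3))
(array([0.5391, 0.0904]), np.float64(-0.65), np.float64(160.1))
(array([0.5419, 0.0901]), np.float64(0.4), np.float64(91.5))
(array([0.5393, 0.0918]), np.float64(0.53), np.float64(205.6))
clip
(array([0.4619, 0.3173]), np.float64(-3.74), np.float64(241.9))
(array([0.4618, 0.3163]), np.float64(-3.74), np.float64(183.6))
(array([0.4631, 0.3163]), np.float64(-3.25), np.float64(104.8))
(array([0.4627, 0.3157]), np.float64(-3.35), np.float64(153.9))
(array([0.4618, 0.3163]), np.float64(-3.36), np.float64(287.1))
gauge
(array([0.5389, 0.0936]), np.float64(1.02), np.float64(211.9))
(array([0.5415, 0.0933]), np.float64(0.25), np.float64(280.6))
(array([0.5381, 0.0918]), np.float64(-0.25), np.float64(258.7))
(array([0.5412, 0.0905]), np.float64(0.4), np.float64(151.7))
(array([0.5394, 0.0921]), np.float64(0.53), np.float64(341.3))
clip
(array([0.4619, 0.3171]), np.float64(-3.66), np.float64(389.4))
(array([0.4617, 0.3158]), np.float64(-4.07), np.float64(299.2))
(array([0.4622, 0.3166]), np.float64(-3.31), np.float64(164.0))
(array([0.4621, 0.3158]), np.float64(-3.36), np.float64(235.4))
(array([0.4619, 0.3162]), np.float64(-3.6), np.float64(461.2))
[0.45393626 0.08126615 1.35129387] [-0.68720154  0.74384768  1.12199687]
0.045 [ 0.4561 -0.0919]
0.055 [ 0.456  -0.0905]
0.045 [ 0.4596 -0.0922]
0.055 [ 0.449  -0.0844]
```

```bash
cat >> h.py <<'E'
from scipy.spatial.transform import Rotation as Ro
def st():
    o=telemetry.get_obs(); R=Ro.from_quat(o["ee_rot"]); X=R.as_matrix()
    print("t %.2f"%o["clock"],"p",np.round(o["position"],4),"yaw %.2f"%np.degrees(np.arctan2(X[1,0],X[0,0])),"zax",np.round(X[:,2],4),"F",np.round(o["ft_force"],1),"T",np.round(o["torque"],2),"w %.3f"%o["grip_width"]); return o,X
def plan(x,y,z,yaw,n):
    "n equal rows from the present pose to (x,y,z), tool down, tool x at yaw degrees"
    o,X=st(); R=Ro.from_matrix(X); a=np.radians(yaw)
    G=Ro.from_matrix(np.array([[np.cos(a),np.sin(a),0],[np.sin(a),-np.cos(a),0],[0,0,-1]]))
    w=np.round((R.inv()*G).as_rotvec()/n/(2*np.pi),4); st_=(np.array([x,y,z])-o["position"])/n; rows=[]
    for i in range(n):
        rows.append([round(float(v),3) for v in R.inv().apply(st_)/.2]+w.tolist()); R=R*Ro.from_rotvec(w*2*np.pi)
    print(str(rows).replace(" ",""), "max deg/row %.1f mm/row %.0f"%(np.degrees(np.linalg.norm(w)*2*np.pi),1e3*np.linalg.norm(st_)))
E
python3 -c "
from h import *; plan(.4565,-.0915,.20,15,12)"
```

```text
t 1.00 p [ 0.2525 -0.5718  0.2533] yaw 23.82 zax [ 0. -0. -1.] F [ 0.1 -0.2  0.5] T [-0.    0.03 -0.04] w 0.998
[[0.159,-0.149,0.022,0.0,-0.0,0.002],[0.157,-0.151,0.022,0.0,-0.0,0.002],[0.155,-0.153,0.022,0.0,-0.0,0.002],[0.153,-0.155,0.022,0.0,-0.0,0.002],[0.151,-0.157,0.022,0.0,-0.0,0.002],[0.149,-0.158,0.022,0.0,-0.0,0.002],[0.147,-0.16,0.022,0.0,-0.0,0.002],[0.145,-0.162,0.022,0.0,-0.0,0.002],[0.143,-0.164,0.022,0.0,-0.0,0.002],[0.141,-0.166,0.022,0.0,-0.0,0.002],[0.139,-0.167,0.022,0.0,-0.0,0.002],[0.137,-0.169,0.022,0.0,-0.0,0.002]] max deg/row 0.7 mm/row 44
```

Emit:
jog_arm:
  deltas:
    - [[0.159,-0.149,0,0,0,0.002],[0.157,-0.151,0,0,0,0.002],[0.155,-0.153,0,0,0,0.002],[0.153,-0.155,0,0,0,0.002],[0.151,-0.157,0,0,0,0.002],[0.149,-0.158,0,0,0,0.002],[0.147,-0.16,0.044,0,0,0.002],[0.145,-0.162,0.044,0,0,0.002],[0.143,-0.164,0.044,0,0,0.002],[0.141,-0.166,0.044,0,0,0.002],[0.139,-0.167,0.044,0,0,0.002],[0.137,-0.169,0.044,0,0,0.002]]
  fingers: 0

```text
clock: 2.2
position: [0.4573, -0.0896, 0.2005]
ee_rot: [0.991, 0.132, 0.0, 0.0]
ft_force: [1.2, -0.9, -1.1]
grip_width: 0.997
```

```bash
python3 -c "
from h import *; plan(.4565,-.0915,.11,15,3)
for c in('top','scene'):
    r=viewer.camera(c); p=proj(r,telemetry.get_obs()['position']+np.array([0,0,-.022]))[0]; print(c,p); u,v=p.astype(int)
    cv2.imwrite('pics/g_%s.png'%c,cv2.resize(r['pixels'][max(0,v-50):v+50,u-60:u+60,::-1],(480,400),interpolation=cv2.INTER_CUBIC))
cv2.imwrite('pics/g.png',np.hstack([cv2.imread('pics/g_%s.png'%c)[:,:400] for c in('top','scene')]))
"
```

```text
t 2.20 p [ 0.4573 -0.0896  0.2005] yaw 15.14 zax [ 9.e-04 -7.e-04 -1.e+00] F [ 1.2 -0.9 -1.1] T [-0.04 -0.04 -0.03] w 0.997
[[-0.002,0.003,0.151,0.0,-0.0,0.0001],[-0.002,0.003,0.151,0.0,-0.0,0.0001],[-0.002,0.003,0.151,0.0,-0.0,0.0001]] max deg/row 0.0 mm/row 30
top [322.64192757 206.06207052]
scene [304.76564405 164.07059324]
```

View pics/g.png

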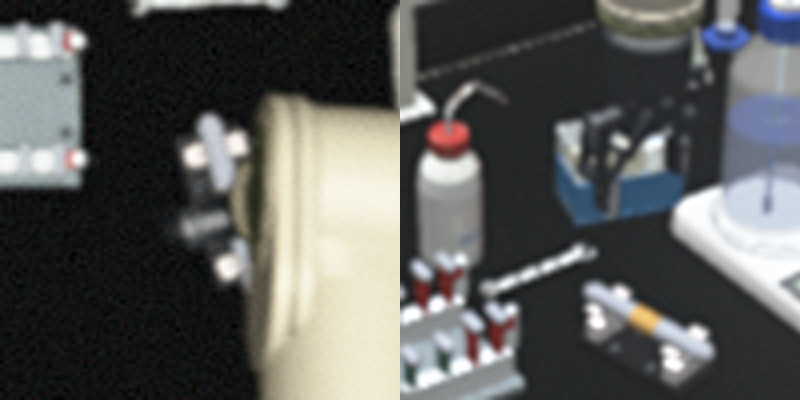

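Emit:
jog_arm:
  deltas:
    - [[-0.003,0.005,0.2,0,0,0],[-0.003,0.004,0.2,0,0,0],[0,0,0.2,0,0,0],[0,0,0.11,0,0,0],[0,0,0.05,0,0,0],[0,0,0,0,0,0]]

```text
clock: 2.9
position: [0.4557, -0.0932, 0.0479]
ee_rot: [0.991, 0.132, -0.001, -0.0]
ft_force: [-0.4, -0.4, 0.3]
grip_width: 0.998
```

```bash
python3 -c "
from h import *; plan(.4565,-.0915,.048,15,1)
"
```

```text
t 2.90 p [ 0.4557 -0.0932  0.0479] yaw 15.18 zax [-1.5e-03  5.0e-04 -1.0e+00] F [-0.4 -0.4  0.3] T [ 0.02 -0.01 -0.03] w 0.998
[[0.006,-0.007,-0.001,-0.0001,0.0002,0.0005]] max deg/row 0.2 mm/row 2
```

Emit:
jog_arm:
  deltas:
    - [[0.006,-0.007,0,0,0,0.0005],[0,0,0,0,0,0],[0,0,0,0,0,0]]

```text
clock: 3.2
position: [0.4577, -0.0917, 0.0496]
ee_rot: [0.991, 0.131, 0.001, 0.001]
ft_force: [0.1, -0.6, -0.0]
grip_width: 0.999
```

Emit:
jog_arm:
  deltas:
    - [[0,0,0,0,0,0],[0,0,0,0,0,0],[0,0,0,0,0,0],[0,0,0,0,0,0],[0,0,0,0,0,0],[0,0,0,0,0,0],[0,0,0,0,0,0],[0,0,0,0,0,0]]
  fingers: 1
  newtons: 80

```text
clock: 4.0
position: [0.457, -0.0918, 0.0487]
ee_rot: [0.991, 0.131, 0.0, 0.0]
ft_force: [-1.5, -2.9, 6.2]
grip_width: 0.21
```

```bash
python3 -c "
from h import *; plan(.4565,-.0915,.048,15,1)
"
```

```text
t 4.00 p [ 0.457  -0.0918  0.0487] yaw 15.00 zax [ 2.e-04 -4.e-04 -1.e+00] F [-1.5 -2.9  6.2] T [-0.33  0.32  0.12] w 0.210
[[-0.002,-0.002,0.004,0.0001,-0.0,-0.0]] max deg/row 0.0 mm/row 1
```

Emit:
jog_arm:
  deltas:
    - [[0,0,-0.02,0,0,0],[0,0,-0.1,0,0,0],[0,0,-0.2,0,0,0],[0,0,-0.2,0,0,0],[0,0,-0.1,0,0,0],[0,0,0,0,0,0],[0,0,0,0,0,0]]

```text
clock: 4.7
position: [0.4565, -0.0914, 0.1717]
ee_rot: [0.991, 0.131, -0.0, -0.0]
ft_force: [-1.6, -0.1, -2.8]
grip_width: 0.207
```

```bash
python3 -c "
from h import *; plan(.54,.122,.17,0.4,8)
"
```

```text
t 4.70 p [ 0.4565 -0.0914  0.1717] yaw 15.00 zax [-7.e-04 -0.e+00 -1.e+00] F [-1.6 -0.1 -2.8] T [0.04 0.01 0.01] w 0.207
[[0.085,-0.115,0.001,-0.0,0.0,0.0051],[0.081,-0.118,0.001,-0.0,0.0,0.0051],[0.077,-0.121,0.001,-0.0,0.0,0.0051],[0.073,-0.123,0.001,-0.0,0.0,0.0051],[0.07,-0.125,0.001,-0.0,0.0,0.0051],[0.065,-0.127,0.001,-0.0,0.0,0.0051],[0.061,-0.129,0.001,-0.0,0.0,0.0051],[0.057,-0.131,0.001,-0.0,0.0,0.0051]] max deg/row 1.8 mm/row 29
```

Emit:
jog_arm:
  deltas:
    - [[0.085,-0.115,0,0,0,0.0051],[0.081,-0.118,0,0,0,0.0051],[0.077,-0.121,0,0,0,0.0051],[0.073,-0.123,0,0,0,0.0051],[0.07,-0.125,0,0,0,0.0051],[0.065,-0.127,0,0,0,0.0051],[0.061,-0.129,0,0,0,0.0051],[0.057,-0.131,0,0,0,0.0051],[0,0,0,0,0,0],[0,0,0,0,0,0],[0,0,0,0,0,0]]

```text
clock: 5.8
position: [0.5395, 0.1205, 0.1711]
ee_rot: [1.0, 0.002, -0.001, 0.0]
ft_force: [-0.1, 0.3, -3.0]
grip_width: 0.21
```

```bash
python3 -c "
from h import *; import pickle
R={c:grab(c,4) for c in('top','scene')}; pickle.dump(R,open('r2.pkl','wb'))
o,X=st(); P=o['position']+.003*X[:,2]
T=[]
for c in R:
    r=R[c]; u,v=proj(r,P)[0].astype(int); print(c,proj(r,np.array([P,P+.075*X[:,0],P-.075*X[:,0]])))
    T.append(cv2.resize(r['pixels'][v-50:v+50,u-50:u+50,::-1],(400,400),interpolation=cv2.INTER_CUBIC)); print(u-50,v-50)
cv2.imwrite('pics/h.png',np.clip(np.hstack(T),0,255).astype(np.uint8))
plan(.54,.122,.12,0.4,2)
"
```

```text
t 6.20 p [0.5402 0.1213 0.1726] yaw 0.29 zax [ 3.e-04 -2.e-04 -1.e+00] F [-0.1 -0.  -2.7] T [-0.03 -0.09  0.01] w 0.204
top [[251.3969638  178.98131054]
 [250.94810822 153.21717231]
 [251.8484394  204.89583619]]
201 128
scene [[242.5124105  172.08544856]
 [232.55607533 162.01553788]
 [253.11572854 182.80972246]]
192 122
t 6.20 p [0.5402 0.1213 0.1726] yaw 0.29 zax [ 3.e-04 -2.e-04 -1.e+00] F [-0.1 -0.  -2.7] T [-0.03 -0.09  0.01] w 0.204
[[-0.001,-0.002,0.132,0.0,-0.0,-0.0001],[-0.001,-0.002,0.132,0.0,-0.0,-0.0001]] max deg/row 0.0 mm/row 26
```

View pics/h.png

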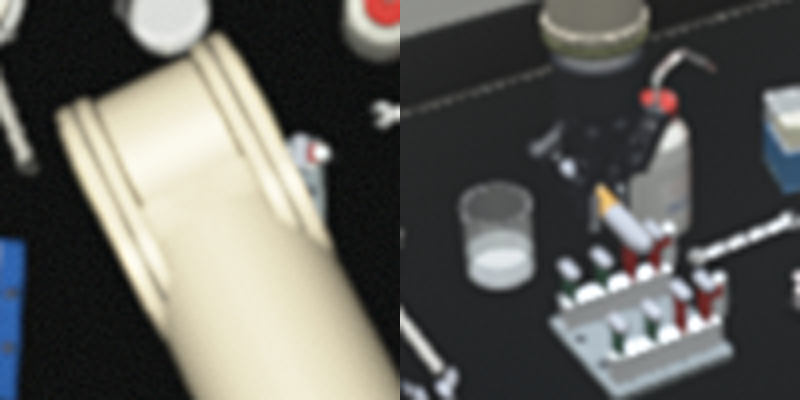

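```bash
sed -i 's/h=.012):/h=.012,tm=.92):/; s/t=np.linspace(-.92,.92,120)/t=np.linspace(-tm,tm,120)/' h.py
python3 - <<'E'
from h import *; import pickle
R=pickle.load(open("r.pkl","rb")); A,B=R["top"],R["scene"]
for clip in(130,180,255):
  for d in(.002,.004):
    print(clip,d,[fitbase(v,.13,.124,(.539,.092,.01),None,clip,d,tm=.5) for v in([(A,"lrb")],[(B,"lb")],[(A,"lrb"),(B,"lb")])])
    print("  clip",[fitbase(v,.13,.076,(.462,.316,-.06),2,clip,d,tm=.6) for v in([(A,"lrbt")],[(A,"lrb")],[(B,"lbr")],[(B,"lb")])])
# held shaft in scene: bright near half, plane through axis height
R2=pickle.load(open("r2.pkl","rb")); r=R2["scene"]; z=.1696
im=rect(r,.50,.121,z,half=.06); g=im.min(2)
print("g",g[::12,60:180:8].astype(int))
E
```

```text
130 0.002 [(array([0.5391, 0.0903]), np.float64(-0.65), np.float64(176.9)), (array([0.5418, 0.0902]), np.float64(0.42), np.float64(92.8)), (array([0.5393, 0.0903]), np.float64(-0.33), np.float64(264.5))]
  clip [(array([0.4616, 0.3172]), np.float64(-3.36), np.float64(243.0)), (array([0.4602, 0.3172]), np.float64(-3.23), np.float64(198.3)), (array([0.4629, 0.3157]), np.float64(-3.21), np.float64(148.1)), (array([0.463 , 0.3163]), np.float64(-3.41), np.float64(105.2))]
130 0.004 [(array([0.5385, 0.0914]), np.float64(0.64), np.float64(273.8)), (array([0.5412, 0.0906]), np.float64(0.47), np.float64(153.2)), (array([0.5397, 0.0907]), np.float64(1.15), np.float64(421.2))]
  clip [(array([0.4623, 0.3169]), np.float64(-2.67), np.float64(392.7)), (array([0.4596, 0.3173]), np.float64(-3.8), np.float64(307.7)), (array([0.4621, 0.3159]), np.float64(-3.03), np.float64(225.8)), (array([0.4621, 0.3167]), np.float64(-3.49), np.float64(164.5))]
180 0.002 [(array([0.5393, 0.0905]), np.float64(-0.89), np.float64(207.2)), (array([0.5454, 0.0885]), np.float64(-0.12), np.float64(106.9)), (array([0.5399, 0
[... 2294 characters left out ...]
1 133]
 [ 64  76  58  42  84 149 189 206 213 208 171 135 129 132 133]
 [ 39  40  33  38  86 149 189 207 213 206 168 138 141 144 139]
 [ 33  34  33  41  89 149 190 207 212 204 171 163 177 167 145]
 [ 39  32  33  42  91 150 191 206 212 202 181 189 201 176 155]
 [ 47  32  33  46  95 150 191 205 210 201 183 193 204 189 204]
 [ 53  30  34  50  97 149 186 202 209 199 176 186 198 197 238]
 [ 50  33  35  49  90 141 173 195 202 177 139 154 152 143 180]
 [ 43  35  37  45  75 120 152 168 159 111  79  79  66  91 121]
 [ 35  38  39  41  60  95 108 110  84  49  46  58  79  95  70]
 [ 31  38  37  34  40  47  52  48  41  65 101 120 115  75  38]
 [ 38  34  48  72  76  59  38  34  69 122 140 132  91  47  34]]
```

Emit:
jog_arm:
  deltas:
    - [[0,0.004,0.12,0,0,0.0008],[0,0.003,0.15,0,0,0],[0,0,0.02,0,0,0],[0,0,0,0,0,0],[0,0,0,0,0,0]]

```text
clock: 6.7
position: [0.5409, 0.1206, 0.1159]
ee_rot: [1.0, 0.0, 0.001, -0.0]
ft_force: [0.2, 0.1, -2.9]
grip_width: 0.208
```

```bash
python3 -c "
from h import *
for i in range(4): viewer.camera('scene'); st()
plan(.54,.1203,.085,0,5)
"
```

```text
t 6.75 p [0.5411 0.1205 0.1161] yaw 0.03 zax [ 2.2e-03  4.0e-04 -1.0e+00] F [ 0.   0.7 -2.5] T [0.   0.02 0.02] w 0.206
t 6.80 p [0.541  0.1205 0.116 ] yaw 0.03 zax [ 2.3e-03  3.0e-04 -1.0e+00] F [ 0.7  0.2 -2. ] T [-0.   -0.03 -0.02] w 0.206
t 6.85 p [0.5409 0.1204 0.1158] yaw 0.03 zax [ 2.e-03  2.e-04 -1.e+00] F [-0.3 -0.1 -3.1] T [-0.01  0.01 -0.01] w 0.208
t 6.90 p [0.5408 0.1203 0.1156] yaw 0.02 zax [ 1.7e-03  1.0e-04 -1.0e+00] F [ 0.2 -0.1 -2.6] T [ 0.01 -0.05 -0.01] w 0.205
t 6.90 p [0.5408 0.1203 0.1156] yaw 0.02 zax [ 1.7e-03  1.0e-04 -1.0e+00] F [ 0.2 -0.1 -2.6] T [ 0.01 -0.05 -0.01] w 0.205
[[-0.001,0.0,0.031,-0.0,-0.0001,0.0],[-0.001,0.0,0.031,-0.0,-0.0001,0.0],[-0.001,0.0,0.031,-0.0,-0.0001,0.0],[-0.001,0.0,0.031,-0.0,-0.0001,0.0],[-0.001,0.0,0.031,-0.0,-0.0001,0.0]] max deg/row 0.0 mm/row 6
```

Emit:
jog_arm:
  deltas:
    - [[0,0,0.06,0,0,0],[0,0,0.04,0,0,0],[0,0,0.025,0,0,0],[0,0,0.02,0,0,0],[0,0,0,0,0,0]]

```text
clock: 7.4
position: [0.5398, 0.1202, 0.0847]
ee_rot: [1.0, 0.0, -0.001, 0.0]
ft_force: [-0.6, 0.4, -2.8]
grip_width: 0.209
```

```bash
python3 -c "
from h import *
viewer.camera('scene'); st()
"
```

```text
t 7.45 p [0.54   0.1202 0.0852] yaw 0.04 zax [-6.e-04 -0.e+00 -1.e+00] F [ 0.2 -0.6 -1.8] T [ 0.01 -0.03 -0.  ] w 0.208
```

Emit:
jog_arm:
  deltas:
    - [[0,0,0.015,0,0,0],[0,0,0.015,0,0,0],[0,0,0,0,0,0]]

```text
clock: 7.75
position: [0.54, 0.1201, 0.0792]
ee_rot: [1.0, 0.0, -0.0, 0.0]
ft_force: [0.3, 0.8, -2.3]
grip_width: 0.208
```

```bash
python3 -c "
from h import *
viewer.camera('scene'); st()
"
```

```text
t 7.80 p [0.5401 0.1201 0.0793] yaw 0.03 zax [-3.e-04 -1.e-04 -1.e+00] F [-0.9 -0.3 -3. ] T [ 0.04 -0.01  0.04] w 0.206
```

Emit:
jog_arm:
  deltas:
    - [[0,0,0.03,0,0,0],[0,0,0.035,0,0,0],[0,0,0.025,0,0,0],[0,0,0.015,0,0,0],[0,0,0,0,0,0],[0,0,0,0,0,0]]

```text
clock: 8.4
position: [0.5402, 0.1202, 0.0585]
ee_rot: [1.0, 0.0, -0.0, 0.0]
ft_force: [-0.7, 0.6, -2.5]
grip_width: 0.203
```

```bash
python3 -c "
from h import *
viewer.camera('scene'); st()
"
```

```text
t 8.45 p [0.5404 0.1203 0.0587] yaw 0.03 zax [ 3.e-04  0.e+00 -1.e+00] F [-0.3 -0.3 -2.8] T [ 0.01  0.01 -0.07] w 0.208
```

Emit:
jog_arm:
  deltas:
    - [[0,0,0.01,0,0,0],[0,0,0.003,0,0,0],[0,0,0,0,0,0],[0,0,0,0,0,0]]

```text
clock: 8.85
position: [0.5406, 0.1203, 0.0566]
ee_rot: [1.0, 0.0, 0.0, 0.0]
ft_force: [-2.7, -0.4, 5.1]
grip_width: 0.209
```

Emit:
jog_arm:
  deltas:
    - [[0,0,-0.03,0,0,0],[0,0,-0.1,0,0,0],[0,0,-0.15,0,0,0],[0,0,-0.15,0,0,0],[0,0,-0.09,0,0,0],[0,0.05,0,0,0,0],[0,0.1,0,0,0,0],[0,0.1,0,0,0,0],[0,0.05,0,0,0,0],[0,0,0,0,0,0],[0,0,0,0,0,0],[0,0,0,0,0,0]]

```text
clock: 10.05
position: [0.54, 0.0614, 0.1597]
ee_rot: [1.0, 0.001, -0.0, -0.0]
ft_force: [-0.3, 0.7, -2.3]
grip_width: 0.206
```

```bash
python3 -c "
from h import *
plan(.54,.0602,.122,0,3)
"
```

```text
t 10.05 p [0.54   0.0614 0.1597] yaw 0.12 zax [-2.e-04  6.e-04 -1.e+00] F [-0.3  0.7 -2.3] T [ 0.04 -0.03 -0.01] w 0.206
[[-0.0,0.002,0.063,-0.0,0.0,0.0001],[-0.0,0.002,0.063,-0.0,0.0,0.0001],[-0.0,0.002,0.063,-0.0,0.0,0.0001]] max deg/row 0.0 mm/row 13
```

Emit:
jog_arm:
  deltas:
    - [[0,0,0.08,0,0,0],[0,0,0.08,0,0,0],[0,0,0.06,0,0,0],[0,0,0.018,0,0,0],[0,0,0,0,0,0],[0,0,0,0,0,0]]

```text
clock: 10.65
position: [0.5406, 0.0605, 0.1129]
ee_rot: [1.0, 0.0, 0.0, -0.0]
ft_force: [-0.0, 0.2, -3.0]
grip_width: 0.208
```

```bash
python3 -c "
from h import *
viewer.camera('scene'); st()
"
```

```text
t 10.70 p [0.5407 0.0604 0.113 ] yaw 0.04 zax [ 1.2e-03  1.0e-04 -1.0e+00] F [ 1.1  0.6 -2.5] T [-0.01 -0.03  0.02] w 0.209
```

Emit:
jog_arm:
  deltas:
    - [[0,0,0.015,0,0,0],[0,0,0.015,0,0,0],[0,0,0.01,0,0,0],[0,0,0,0,0,0]]

```text
clock: 11.1
position: [0.54, 0.0601, 0.104]
ee_rot: [1.0, 0.0, -0.0, 0.0]
ft_force: [-0.3, -0.2, -3.0]
grip_width: 0.208
```

Emit:
jog_arm:
  deltas:
    - [[0,0,0.005,0,0,0],[0,0,0.005,0,0,0],[0,0,0,0,0,0]]

```text
clock: 11.4
position: [0.5402, 0.0602, 0.1022]
ee_rot: [1.0, 0.0, -0.0, 0.0]
ft_force: [0.1, 0.5, -2.6]
grip_width: 0.208
```

Emit:
jog_arm:
  deltas:
    - [[0,0,0.005,0,0,0],[0,0,0.005,0,0,0],[0,0,0,0,0,0]]

```text
clock: 11.7
position: [0.5401, 0.0602, 0.1001]
ee_rot: [1.0, 0.0, -0.0, 0.0]
ft_force: [0.2, 0.3, -4.2]
grip_width: 0.21
```

Emit:
jog_arm:
  deltas:
    - [[0,0,0.005,0,0,0],[0,0,0.005,0,0,0],[0,0,0,0,0,0]]

```text
clock: 12.0
position: [0.5404, 0.06, 0.0986]
ee_rot: [1.0, 0.0, 0.0, 0.0]
ft_force: [-0.8, -1.9, 1.9]
grip_width: 0.206
```

Emit:
jog_arm:
  deltas:
    - [[0,0,0.003,0,0,0],[0,0,0,0,0,0]]

```text
clock: 12.2
position: [0.5404, 0.06, 0.0985]
ee_rot: [1.0, 0.0, 0.0, 0.0]
ft_force: [-4.2, -1.9, 7.7]
grip_width: 0.208
```

Emit:
jog_arm:
  deltas:
    - [[0,0,0,0,0,0],[0,0,0,0,0,0],[0,0,0,0,0,0],[0,0,0,0,0,0],[0,0,0,0,0,0],[0,0,0,0,0,0]]

```text
clock: 12.8
position: [0.5404, 0.06, 0.0985]
ee_rot: [1.0, 0.0, 0.0, 0.0]
ft_force: [-5.6, -1.3, 8.5]
grip_width: 0.209
```

```bash
python3 -c "
from h import *
st()"
```

```text
t 12.80 p [0.5404 0.06   0.0985] yaw 0.01 zax [ 5.e-04 -6.e-04 -1.e+00] F [-5.6 -1.3  8.5] T [-0.45  0.82  0.04] w 0.209
```

Emit:
jog_arm:
  deltas:
    - [[0,0,-0.02,0,0,0],[0,0,-0.08,0,0,0],[0,0,-0.15,0,0,0],[0,0,-0.15,0,0,0],[0,0,-0.05,0,0,0],[0,0,0,0,0,0],[0,0,0,0,0,0]]

```text
clock: 13.5
position: [0.5397, 0.06, 0.1868]
ee_rot: [1.0, 0.0, -0.001, 0.0]
ft_force: [0.3, 0.5, -2.1]
grip_width: 0.207
```

```bash
python3 -c "
from h import *
plan(.462,.3165,.187,-3.4,8)"
```

```text
t 13.50 p [0.5397 0.06   0.1868] yaw 0.02 zax [-1.e-03 -3.e-04 -1.e+00] F [ 0.3  0.5 -2.1] T [ 0.02  0.   -0.01] w 0.207
[[-0.049,-0.16,-0.0,0.0,0.0,0.0012],[-0.05,-0.16,-0.0,0.0,0.0,0.0012],[-0.051,-0.16,-0.0,0.0,0.0,0.0012],[-0.052,-0.159,-0.0,0.0,0.0,0.0012],[-0.053,-0.159,-0.0,0.0,0.0,0.0012],[-0.055,-0.158,-0.0,0.0,0.0,0.0012],[-0.056,-0.158,-0.0,0.0,0.0,0.0012],[-0.057,-0.158,-0.0,0.0,0.0,0.0012]] max deg/row 0.4 mm/row 34
```

Emit:
jog_arm:
  deltas:
    - [[-0.049,-0.16,0,0,0,0.0012],[-0.05,-0.16,0,0,0,0.0012],[-0.051,-0.16,0,0,0,0.0012],[-0.052,-0.159,0,0,0,0.0012],[-0.053,-0.159,0,0,0,0.0012],[-0.055,-0.158,0,0,0,0.0012],[-0.056,-0.158,0,0,0,0.0012],[-0.057,-0.158,0,0,0,0.0012],[0,0,0.1,0,0,0],[0,0,0.1,0,0,0],[0,0,0,0,0,0],[0,0,0,0,0,0]]

```text
clock: 14.7
position: [0.4618, 0.3163, 0.1469]
ee_rot: [1.0, -0.03, -0.001, 0.0]
ft_force: [0.7, 0.6, -2.2]
grip_width: 0.211
```

```bash
python3 -c "
from h import *; import pickle
R={c:grab(c,4) for c in('top','scene')}; pickle.dump(R,open('r3.pkl','wb'))
o,X=st(); P=o['position']+.0035*X[:,2]; T=[]
for c in R:
    r=R[c]; u,v=proj(r,P)[0].astype(int); print(c,proj(r,np.array([P,P+.075*X[:,0],P-.075*X[:,0]])).round(1).tolist(),u-50,v-50)
    T.append(cv2.resize(r['pixels'][v-50:v+50,u-50:u+50,::-1],(400,400),interpolation=cv2.INTER_CUBIC))
cv2.imwrite('pics/k.png',np.clip(np.hstack(T),0,255).astype(np.uint8))
plan(.462,.3165,.10,-3.4,4)
"
```

```text
t 15.10 p [0.4624 0.3167 0.1481] yaw -3.44 zax [ 7.e-04  2.e-04 -1.e+00] F [-0.2  0.2 -3.6] T [-0.02  0.03 -0.04] w 0.211
top [[185.8, 206.8], [187.2, 181.5], [184.4, 232.3]] 135 156
scene [[201.5, 207.8], [193.5, 195.4], [210.1, 221.1]] 151 157
t 15.10 p [0.4624 0.3167 0.1481] yaw -3.44 zax [ 7.e-04  2.e-04 -1.e+00] F [-0.2  0.2 -3.6] T [-0.02  0.03 -0.04] w 0.211
[[-0.001,0.0,0.06,-0.0,-0.0,-0.0],[-0.001,0.0,0.06,-0.0,-0.0,-0.0],[-0.001,0.0,0.06,-0.0,-0.0,-0.0],[-0.001,0.0,0.06,-0.0,-0.0,-0.0]] max deg/row 0.0 mm/row 12
```

View pics/k.png

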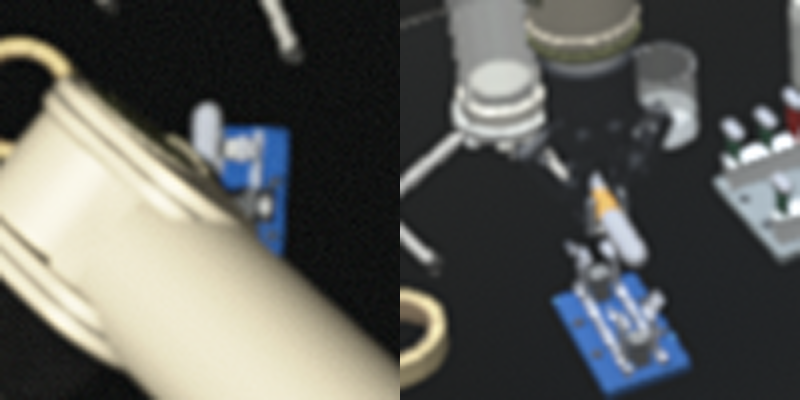

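Run:
```python
from h import *; import pickle
R=pickle.load(open("r3.pkl","rb")); z=.1446
for c,x in(("top",.515),("scene",.405)):
    r=R[c]; im=rect(r,x,.3167,z,half=.04,s=.0005); g=im.min(2)
    for i in range(40,120,8):
        X=x+.04-i*.0005; e=.3167+np.tan(np.radians(-3.44))*(X-.4624)
        row=g[i]; th=110; k=np.where(row>th)[0]
        if len(k): print(c,"x %.3f"%X,"y %.4f..%.4f mid-exp %.4f"%(.3567-k[-1]*.0005,.3567-k[0]*.0005,.3567-k[[0,-1]].mean()*.0005-e))
```

```text
top x 0.535 y 0.3087..0.3207 mid-exp 0.0024
top x 0.531 y 0.3067..0.3237 mid-exp 0.0026
top x 0.527 y 0.3057..0.3247 mid-exp 0.0024
top x 0.523 y 0.3057..0.3252 mid-exp 0.0024
top x 0.519 y 0.3047..0.3252 mid-exp 0.0017
top x 0.515 y 0.2772..0.3252 mid-exp -0.0123
top x 0.511 y 0.2772..0.3252 mid-exp -0.0126
top x 0.507 y 0.2772..0.3567 mid-exp 0.0029
top x 0.503 y 0.2772..0.3567 mid-exp 0.0027
top x 0.499 y 0.2772..0.3567 mid-exp 0.0025
scene x 0.425 y 0.3087..0.3307 mid-exp 0.0008
scene x 0.421 y 0.3092..0.3567 mid-exp 0.0138
scene x 0.417 y 0.3092..0.3567 mid-exp 0.0135
scene x 0.413 y 0.3097..0.3567 mid-exp 0.0135
scene x 0.409 y 0.3097..0.3567 mid-exp 0.0133
scene x 0.405 y 0.3097..0.3567 mid-exp 0.0130
scene x 0.401 y 0.3102..0.3567 mid-exp 0.0131
scene x 0.397 y 0.3107..0.3387 mid-exp 0.0041
scene x 0.393 y 0.3122..0.3567 mid-exp 0.0136
scene x 0.389 y 0.3137..0.3567 mid-exp 0.0141
```

Emit:
jog_arm:
  deltas:
    - [[0.003,0.006,0.06,0,0,0],[0,0,0.08,0,0,0],[0,0,0.06,0,0,0],[0,0,0.03,0,0,0],[0,0,0,0,0,0],[0,0,0,0,0,0]]

```text
clock: 15.7
position: [0.4627, 0.3157, 0.1017]
ee_rot: [1.0, -0.03, -0.0, -0.0]
ft_force: [-0.6, 0.0, -1.5]
grip_width: 0.208
```

Emit:
jog_arm:
  deltas:
    - [[0,0,0.03,0,0,0],[0,0,0.02,0,0,0],[0,0,0,0,0,0],[0,0,0,0,0,0]]

```text
clock: 16.1
position: [0.4628, 0.3155, 0.0917]
ee_rot: [1.0, -0.03, 0.0, 0.0]
ft_force: [0.5, 0.3, -1.6]
grip_width: 0.21
```

Emit:
jog_arm:
  deltas:
    - [[0,0,0.015,0,0,0],[0,0,0.015,0,0,0],[0,0,0,0,0,0]]

```text
clock: 16.4
position: [0.4626, 0.3153, 0.0852]
ee_rot: [1.0, -0.03, -0.0, 0.0]
ft_force: [-0.3, 0.6, -2.6]
grip_width: 0.209
```

Emit:
jog_arm:
  deltas:
    - [[0,0,0.01,0,0,0],[0,0,0.01,0,0,0],[0,0,0,0,0,0]]

```text
clock: 16.7
position: [0.4626, 0.3154, 0.0814]
ee_rot: [1.0, -0.03, -0.0, 0.0]
ft_force: [0.1, 0.7, -2.6]
grip_width: 0.206
```

Emit:
jog_arm:
  deltas:
    - [[0,0,0.01,0,0,0],[0,0,0.01,0,0,0],[0,0,0,0,0,0]]

```text
clock: 17.0
position: [0.4626, 0.3154, 0.0773]
ee_rot: [1.0, -0.03, -0.0, 0.0]
ft_force: [-1.1, 0.2, -2.5]
grip_width: 0.207
```

Emit:
jog_arm:
  deltas:
    - [[0,0,0.01,0,0,0],[0,0,0.005,0,0,0],[0,0,0,0,0,0]]

```text
clock: 17.3
position: [0.4628, 0.3153, 0.0746]
ee_rot: [1.0, -0.03, 0.0, 0.0]
ft_force: [0.4, -1.0, -2.3]
grip_width: 0.206
```

Emit:
jog_arm:
  deltas:
    - [[0,0,0.01,0,0,0],[0,0,0.005,0,0,0],[0,0,0,0,0,0]]

```text
clock: 17.6
position: [0.4636, 0.3157, 0.0727]
ee_rot: [1.0, -0.03, 0.001, -0.0]
ft_force: [-1.5, -1.9, 7.8]
grip_width: 0.208
```

Emit:
jog_arm:
  deltas:
    - [[0,0,0.005,0,0,0],[0,0,0.005,0,0,0],[0,0,0,0,0,0]]

```text
clock: 17.9
position: [0.464, 0.3158, 0.0711]
ee_rot: [1.0, -0.03, 0.001, -0.0]
ft_force: [-0.8, -2.8, 10.4]
grip_width: 0.205
```

Emit:
jog_arm:
  deltas:
    - [[0,0,0.005,0,0,0],[0,0,0.005,0,0,0],[0,0,0,0,0,0]]

```text
clock: 18.2
position: [0.4641, 0.3158, 0.0692]
ee_rot: [1.0, -0.03, 0.001, -0.0]
ft_force: [1.0, -2.9, 9.7]
grip_width: 0.204
```

Emit:
jog_arm:
  deltas:
    - [[0,0,0.005,0,0,0],[0,0,0.005,0,0,0],[0,0,0,0,0,0]]

```text
clock: 18.5
position: [0.4641, 0.3156, 0.0669]
ee_rot: [1.0, -0.03, 0.001, -0.0]
ft_force: [0.6, -2.4, 7.3]
grip_width: 0.207
```

```bash
python3 -c "
from h import *
st()"
```

```text
t 18.50 p [0.4641 0.3156 0.0669] yaw -3.49 zax [ 2.6e-03  6.0e-04 -1.0e+00] F [ 0.6 -2.4  7.3] T [-0.49 -0.18 -0.25] w 0.207
```

Past the force peak; continuing down to the seats.

Emit:
jog_arm:
  deltas:
    - [[0,0,0.01,0,0,0],[0,0,0.01,0,0,0],[0,0,0.005,0,0,0],[0,0,0,0,0,0]]

```text
clock: 18.9
position: [0.463, 0.3152, 0.0604]
ee_rot: [1.0, -0.03, 0.0, 0.0]
ft_force: [2.1, 0.3, -3.7]
grip_width: 0.206
```

Emit:
jog_arm:
  deltas:
    - [[0,0,0.01,0,0,0],[0,0,0.005,0,0,0],[0,0,0,0,0,0]]

```text
clock: 19.2
position: [0.4621, 0.3153, 0.0569]
ee_rot: [1.0, -0.03, -0.001, 0.0]
ft_force: [-0.0, -0.8, -6.9]
grip_width: 0.206
```

Emit:
jog_arm:
  deltas:
    - [[0,0,0.005,0,0,0],[0,0,0.003,0,0,0],[0,0,0,0,0,0]]

```text
clock: 19.5
position: [0.4627, 0.3154, 0.056]
ee_rot: [1.0, -0.03, -0.0, 0.0]
ft_force: [-1.4, -1.2, -4.1]
grip_width: 0.2
```

Emit:
jog_arm:
  deltas:
    - [[0,0,0.004,0,0,0],[0,0,0,0,0,0]]

```text
clock: 19.7
position: [0.4629, 0.3156, 0.0557]
ee_rot: [1.0, -0.03, 0.0, 0.0]
ft_force: [-2.0, -0.8, 1.6]
grip_width: 0.209
```

Emit:
jog_arm:
  deltas:
    - [[0,0,0,0,0,0],[0,0,0,0,0,0],[0,0,0,0,0,0],[0,0,0,0,0,0]]
  fingers: 0.66

```text
clock: 20.1
position: [0.4629, 0.3157, 0.0554]
ee_rot: [1.0, -0.03, 0.0, -0.0]
ft_force: [-0.1, 0.3, -0.6]
grip_width: 0.338
```

```bash
python3 -c "
from h import *
st()"
```

```text
t 20.10 p [0.4629 0.3157 0.0554] yaw -3.42 zax [ 4.e-04  3.e-04 -1.e+00] F [-0.1  0.3 -0.6] T [ 0.03  0.01 -0.02] w 0.338
```

Free. I'll lift clear, retreat toward the gauge side, and take a look.

Emit:
jog_arm:
  deltas:
    - [[0,0,-0.03,0,0,0],[0,0,-0.1,0,0,0],[0,0,-0.2,0,0,0],[0,0,-0.2,0,0,0],[0,0,-0.2,0,0,0],[0,0.15,0,0,0,0],[0,0.2,0,0,0,0],[0,0.2,0,0,0,0],[0,0.2,0,0,0,0],[0,0.1,0,0,0,0],[0,0,0,0,0,0],[0,0,0,0,0,0]]

```text
clock: 21.3
position: [0.4527, 0.1462, 0.2019]
ee_rot: [1.0, -0.03, 0.001, -0.0]
ft_force: [-0.5, 0.5, 0.6]
grip_width: 0.338
```

Run:
```python
from h import *
st(); T=[]
for c in("top","scene"):
    r=grab(c,2); u,v=proj(r,[.462,.3157,.052])[0].astype(int)
    T.append(cv2.resize(r["pixels"][v-40:v+40,u-40:u+40,::-1],(400,400),interpolation=cv2.INTER_CUBIC))
    b=(lambda m:m[...,0]-m[...,2]>60)(rect(r,.462,.316,.052,half=.04)); print(c,"band",box(b,.462,.316,0,half=.04)["mean"])
cv2.imwrite("pics/end.png",np.clip(np.hstack(T),0,255).astype(np.uint8))
```

```text
t 21.30 p [0.4527 0.1462 0.2019] yaw -3.45 zax [ 1.e-03  2.e-04 -1.e+00] F [-0.5  0.5  0.6] T [ 0.    0.   -0.02] w 0.338
top band [0.4622 0.3176]
scene band [0.4671 0.3164]
```

View pics/end.png

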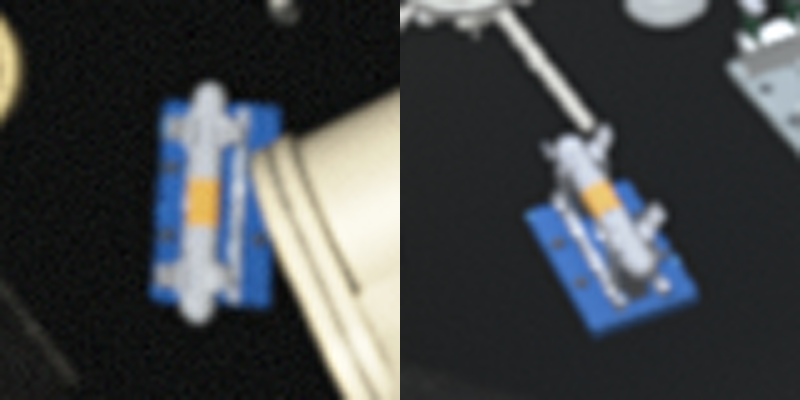

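The shaft lies level and centred in the clip (band at crop px 203,200), with the jaws over it at both seats and the gripper well clear.

```bash
python3 -c "
from workcell import hand_in; print(hand_in())"
```

```text
the job is handed in; nothing more can be done
None
```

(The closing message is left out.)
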